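# Hang the keyhole parts bin on its bolt

### The job

Hang the parts bin that has the keyhole in its plywood back on the bolt of the wooden stand, tray side outwards: pass the bolt head through the wide part of the keyhole, then lower the bin until the narrow slot is fully down on the bolt shank behind the head, and let go so that it hangs by itself, clear of the bench. Leave the other bin, whose back has only a plain hole, where it stands.

Things in the scene. Friction and masses are not known exactly. Their poses are not given: they have to be found in the camera images.
- keyhole_bin: Bin to hang, 245-490 g, upright on the bench. Plywood back 10 mm thick (x), 100 wide (y), 177 high (z); steel tray at its foot on the +x side, 60 mm deep, 28 high. Keyhole through the back at y = 0: eight-sided opening 48 mm across, centre z = 62 mm; slot 16 mm wide from it up to z = 106 mm, solid above (grip there from above). Origin: middle of the back's underside; x out over the tray, z up.
- slot_seat (a point): Point in the keyhole bin at x = 0, y = 0, z = 102 mm of its frame (same axes): where the axis of the bolt shank lies when the bin hangs fully down, shank against the top end of the narrow slot. It is 40 mm above the centre of the wide opening.
- plain_bin: The other bin, same size, material and axes, but its back has only the plain eight-sided 48 mm opening, no slot. Leave it alone. Either bin may stand left or right of the stand.
- bolt (a point): Bolt on the fixed wooden stand, level, 130 mm above the bench: shank 8 mm thick, head 28 mm across, 6 thick. Point: on the shank axis, midway in the 22 mm between the stand's face and the head. x along the shank to the head, roughly away from the robot; z up. The stand's upright is 120 mm wide, 150 high, 18 thick, its foot lies behind it (-x).
Not all that is in view belongs to the job. Of the things that look like the part that bears bolt, the middle-sized one is meant.

How it is judged:
At the end, for the whole second after the job is handed in: The keyhole bin hangs at rest on the bolt: slot_seat within 10 mm of the bolt point up, down and sideways and 13 mm along the shank, upright within 17 degrees, x axis along the bolt within 28 degrees, foot over 10 mm off the bench. The plain bin still stands, within 30 mm of its start (x of slot_seat in the frame of bolt between -0.013 and 0.013 m and y of slot_seat in the frame of bolt between -0.01 and 0.01 m and z of slot_seat in the frame of bolt between -0.01 and 0.01 m and angle between the x axis of keyhole_bin and the x axis of bolt, either way round below 0.5 rad and z of keyhole_bin in the frame of bolt below -0.08 m and height (world z) of keyhole_bin above 0.01 m and angle between keyhole_bin's own z axis and vertical below 0.3 rad and linear speed of keyhole_bin below 0.03 m/s); the robot touches nothing.
It fails at once if the plain bin is shifted by more than 30 mm or tipped over (distance of plain_bin from where it was at the start of the episode above 0.03 m or angle between plain_bin's own z axis and vertical above 0.35 rad).
It also fails if it takes over 38 s, if anything falls off the work surface, if the arm or the gripper's body presses on something with over 40 N, if the wrist force passes 120 N, or if a joint passes its speed limit or range.

### The arm

A 6-joint arm with a two-finger parallel gripper is mounted at the origin on the work surface. World frame = base frame: x ahead of the robot, y to its left, z up, the work surface at z = 0. Lengths are in m, angles in rad, forces in N, time in s.
With the tool pointing down it reaches from about 0.3 to 0.775 m from the base axis. Payload 14.6 kg.
Tool frame: the origin (TCP) lies midway between the tips of the shut fingers; the grasp point (between the pads) lies 19 mm behind it (ctrl.grip_depth is the z of the grasp point in the tool frame, in m); z points along the fingers, y is the line along which they close (so a half turn about z gives the same grasp; the last joint's range is limited). The gripper opens to 94 mm and grips with 3 to 60 N. Pads are 16 mm wide; open, the fingers measure 119 mm over their backs; the gripper's body (75 mm by 177 mm) begins 78 mm behind the grasp point.
Start: joints at [1.085, 0.3, 1.521, -0, 1.321, -0.067], TCP at [0.224, 0.502, 0.176] pointing down, gripper open.
Joint ranges: [-3.03, 3.03], [-0.79, 2.21], [0.23, 2.52], [-1.04, 4.18], [0, 3.07], [-2.55, 2.55]. Speed limits (rad/s): [2.22, 2.22, 2.57, 3.14, 3.14, 3.14].

### API

Orientations are given as [roll, pitch, yaw] about the fixed x, y, z axes, in that order (R = Rz(yaw) Ry(pitch) Rx(roll)).
In Python, from station import ctrl gives the robot as it stands. The module is installed in compiled form; this text tells all that it offers.
- The arm moves only by the tool carry_out, never from a script. Its argument "commands" is a list of rows, each a list of 3 entries, a list of its own where there are three numbers: the closure, from 0 (fully open) to 1 (shut), then the shift along the tool's x, y, z in mm, then the turn, a rotation vector about the tool's x, y, z in rad. In form: [[gripper, [tx, ty, tz], [wx, wy, wz]], ...]. A call has 1 to 10 rows; each row shifts and turns the commanded pose from where the row before left it, along the tool's axes as they then stand; what a row does not reach is not made up. A row lasts 1/8 s, in which the tool goes at most 62.5 mm and 10.7 degrees, less where a joint would pass 70% of its speed; a pose out of reach is approached as far as the arm can. A call with a gripper value outside its range is refused whole. The fingers move at their own pace and stop on an object; "squeeze" is the grip in N (left out, the last holds). Time passes only in rows, so rows that do not move let the fingers close. It gives the time, the measured TCP pose, the force, the opening and the grip force at its end, in the units of the state.
- ctrl.get_obs(): the state, without advancing time (a new reading comes with each control period).
- ctrl.camera(name): name is "side" or "top"; returns a dict with "img" (480x640x3 uint8, blue, green, red), "camera_matrix" (3x3 intrinsics, pixels), "k1" (the pictures are not rectified: a ray, as slopes to the right and down, at radius r is drawn at 1 + k1 r^2 times it, then the intrinsics apply), "rvec" (rotation vector, rad) and "tvec" (3), from world to camera coordinates, as OpenCV has them. Camera axes: x right, y down, z forward; pixel columns grow to the right and rows downward; lengths in m; the calibration is good to about 2 mm. A picture is of the moment at which its call begins. There is no depth.
- ctrl.hand_in(): hands the job in; it is judged then, once.
Trained networks look in the newest picture that a camera, given by its name, has taken for a name from the list of things; names that differ only in an ending like _2 or _b are one class to them, and where a whole thing is asked for, a point or a joint stands for the part that bears it (a point fixed in the world has none). Each returns a list of dicts, best first, with "score" (0 to 1); they miss things now and then, are a little off and sometimes report something else, mostly with a low value. They report only what shows in the picture. A call takes as long as a camera call. They do not tell look-alikes from the thing itself.
- ctrl.outline_of(thing, camera): "region" (480x640 bool, what is visible of it).
- ctrl.place_of(thing, camera): "at" ([x, y, z] in m, in world coordinates, good to about 4 mm: a listed point, or the origin of a listed thing).
The state is a dict: "time_s": time; "qpos": joint angles; "joint_vel": joint speeds; "tau": joint torques, N m; "ee_pos": TCP position; "eef_rot": TCP orientation; "force": force on the tool from outside, world axes, zero at the start; "moment": the same for the moment, N m; "grip_width": finger opening in m; "grip_force": force on a finger pad.
Only numpy, scipy, OpenCV 4.12 (cv2) and the standard library are available. Lean on these libraries where they do the work, as an engineer would, in place of code of your own. Each camera call takes 0.05 s, during which the arm holds its last target. There are 200 camera calls.

## Working session

There is one attempt and no reset: what is moved stays moved. The work goes in short steps, Python scripts to look and compute and a tool call to move; the robot and the scene stay as the last step left them, time stands still between calls to the robot, and variables do not carry over. Pictures are saved under pics/ and viewed, at most 10 in all, crops included, and the job is handed in when it is done.

Besides the shell and the picture viewer there is one more tool, called after "Request:" as name(argument=value, ...), one argument or row to a line, values as JSON. carry_out: Moves the arm, as the interface text tells. Its arguments: {"type":"object","properties":{"commands":{"type":"array","items":{"type":"array"}},"squeeze":{"type":"number"}},"required":["commands"]}

```bash
mkdir -p pics; cat > h.py <<'E'
from station import ctrl
import numpy as np, cv2
def cam(n):
    c=ctrl.camera(n); return c
def proj(c,p):
    R,_=cv2.Rodrigues(np.array(c["rvec"],float)); q=R@np.array(p,float)+np.array(c["tvec"]).ravel()
    s=q[:2]/q[2]; s=s*(1+c["k1"]*(s@s)); K=np.array(c["camera_matrix"]); return K[0,0]*s[0]+K[0,2],K[1,1]*s[1]+K[1,2]
def ray(c,u,v):
    K=np.array(c["camera_matrix"]); d=np.array([(u-K[0,2])/K[0,0],(v-K[1,2])/K[1,1]]); s=d.copy()
    for _ in range(20): s=d/(1+c["k1"]*(s@s))
    R,_=cv2.Rodrigues(np.array(c["rvec"],float)); t=np.array(c["tvec"]).ravel()
    return -R.T@t, R.T@np.array([s[0],s[1],1])
def onz(c,u,v,z):
    o,d=ray(c,u,v); return o+d*(z-o[2])/d[2]
E
python3 - <<'E'
from h import *
cs={n:cam(n) for n in("side","top")}
for n,c in cs.items():
    cv2.imwrite(f"pics/{n}0.png",c["img"])
    o,d=ray(c,320,240); print(n,o.round(3),d.round(3))
    for t in("keyhole_bin","plain_bin","slot_seat","bolt"):
        for r in ctrl.place_of(t,n): print(n,t,np.round(r["at"],3),round(r["score"],2),np.round(proj(c,r["at"])))
o=ctrl.get_obs();print(o["time_s"],o["ee_pos"],o["eef_rot"],ctrl.grip_depth)
E
```

```text
side [-0.041 -0.722  0.782] [ 0.511  0.626 -0.589]
side keyhole_bin [ 0.485 -0.226 -0.   ] 0.84 [372. 358.]
side plain_bin [ 0.498  0.276 -0.003] 0.93 [229. 231.]
side slot_seat [ 0.484 -0.224  0.098] 0.86 [374. 318.]
side bolt [0.364 0.285 0.171] 0.94 [165. 183.]
side bolt [0.72  0.22  0.084] 0.77 [318. 178.]
side bolt [0.511 0.005 0.128] 0.64 [303. 236.]
top [0.312 0.009 1.281] [ 0.19   0.035 -0.982]
top keyhole_bin [ 0.48  -0.224 -0.003] 0.65 [440. 272.]
top plain_bin [ 0.494  0.276 -0.003] 0.65 [225. 269.]
top slot_seat [ 0.479 -0.224  0.106] 0.62 [449. 266.]
top bolt [ 0.518 -0.005  0.131] 0.87 [346. 247.]
top bolt [0.363 0.286 0.17 ] 0.69 [202. 322.]
top bolt [0.717 0.215 0.085] 0.65 [247. 165.]
0.5 [0.22364524 0.50243326 0.17589065] [-3.14146779e+00 -2.68332480e-05  2.72281969e+00] -0.0188
```

View pics/side0.png

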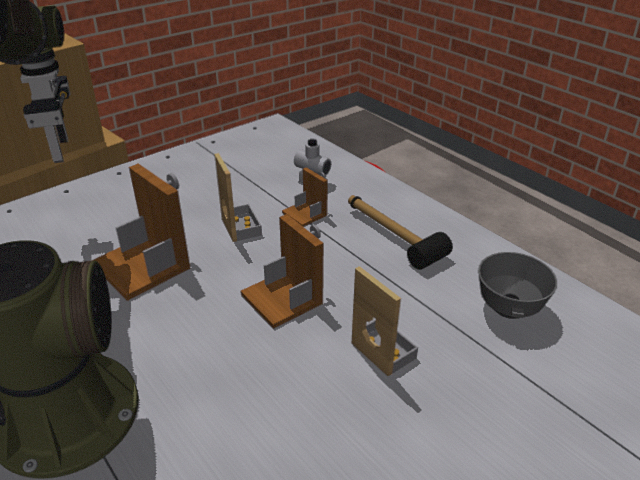

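View pics/top0.png

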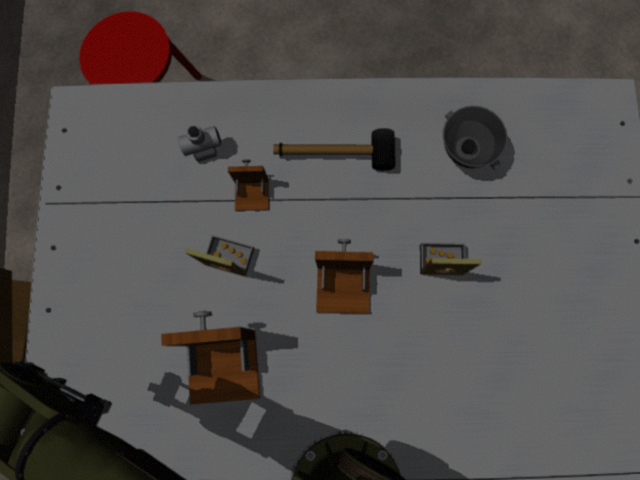

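The side view shows three stands: large (150,230), middle (290,275) and small (310,200). The network puts their bolts at heights of 0.17, 0.13 and 0.085 m. The middle-sized one, with its bolt at 130 mm and side pixel (303,236) / top pixel (346,247), fits the description. The bins are at side (375,320), with what looks like a slotted opening, and at (235,210). I'll confirm both in one enlarged crop and get the yaws.

```bash
python3 - <<'E'
from h import *
s=cv2.imread("pics/side0.png");t=cv2.imread("pics/top0.png")
r=lambda a,f:cv2.resize(a,None,fx=f,fy=f,interpolation=cv2.INTER_CUBIC)
A=r(s[262:382,340:440],3);B=r(s[145:265,205:305],3)   # 300x360 
C=r(t[230:280,300:500],4); C=np.clip(C.astype(int)*2,0,255).astype(np.uint8)
img=np.zeros((570,800,3),np.uint8); img[:360,:300]=A; img[:360,310:610]=B; img[365:565,:800]=C
cv2.imwrite("pics/crop1.png",img)
from scipy.optimize import minimize
from scipy.spatial.transform import Rotation
cs={n:cam(n) for n in("side","top")}
def boxes(bs,p):
    out=[]
    for lo,hi in bs:
        P=np.array([[x,y,z] for x in(lo[0],hi[0]) for y in(lo[1],hi[1]) for z in(lo[2],hi[2])])
        c,q=np.cos(p[2]),np.sin(p[2])
        out.append(np.c_[p[0]+c*P[:,0]-q*P[:,1],p[1]+q*P[:,0]+c*P[:,1],P[:,2]])
    return out
def mask(c,bs,p):
    m=np.zeros((1920,2560),np.uint8)
    for P in boxes(bs,p):
        h=cv2.convexHull(np.array([proj(c,x) for x in P],np.float32)*4+1.5)
        cv2.fillConvexPoly(m,np.round(h).astype(np.int32),1)
    return cv2.resize(m.astype(np.float32),(640,480),interpolation=cv2.INTER_AREA)
bin_=[((-.005,-.05,0),(.005,.05,.177)),((.005,-.04,0),(.065,.04,.028))]
for name,x0 in(("keyhole_bin",(.482,-.224,0)),("plain_bin",(.496,.276,-.3))):
    M={}
    for n,c in cs.items():
        rs=ctrl.outline_of(name,n)
        rs=sorted(rs,key=lambda r:np.hypot(*(np.argwhere(r["region"]).mean(0)[::-1]-proj(c,(*x0[:2],.08)))))
        M[n]=cv2.morphologyEx(rs[0]["region"].astype(np.uint8),cv2.MORPH_CLOSE,np.ones((13,13))).astype(np.float32)
    f=lambda p:sum(np.abs(mask(c,bin_,p)-M[n]).sum()/M[n].sum() for n,c in cs.items())
    best=min((minimize(f,(x0[0],x0[1],x0[2]+d),method="Nelder-Mead",options=dict(initial_simplex=np.array([[0,0,0],[.01,0,0],[0,.01,0],[0,0,.15]])+np.array([x0[0],x0[1],x0[2]+d]),maxiter=90)) for d in(-.15,.15)),key=lambda r:r.fun)
    print(name,best.x.round(4),round(best.fun,3))
E
```

```text
keyhole_bin [ 0.4806 -0.2269 -0.0465] 0.233
plain_bin [ 0.4946  0.2721 -0.2679] 0.308
```

View pics/crop1.png

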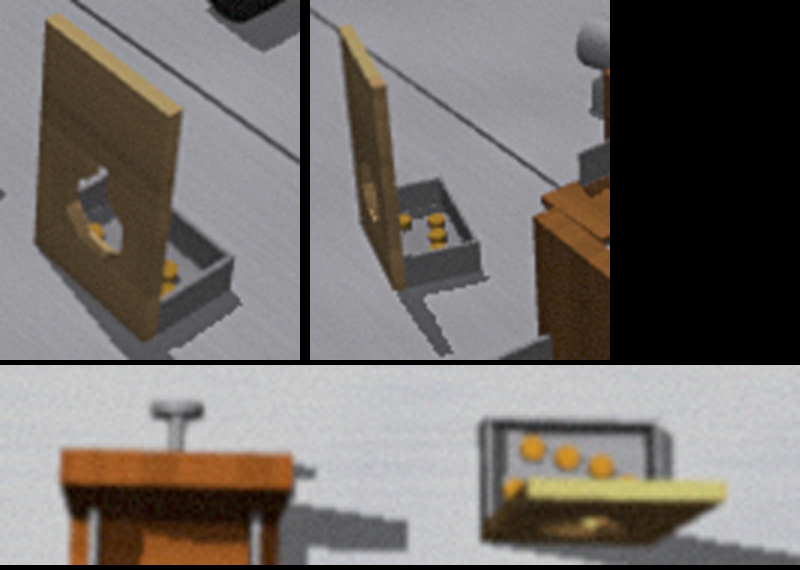

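The crop confirms it. The right-hand bin (side 375,320) has an opening with a narrow slot extending upward, so it is the keyhole bin. The other bin (235,210) has a plain octagon. The middle stand's top front edge runs from crop (62,452) to (293,455), almost parallel to world y, with the bolt head at (177,409).

```bash
python3 - <<'E'
from h import *
c=cam("top")
P=lambda x,y,z:onz(c,300+(x+.5)/4-.5,230+(y-365+.5)/4-.5,z)
a,b=P(62,452,.15),P(293,455,.15); print("stand edge",a.round(4),b.round(4),"mid",((a+b)/2).round(4),"yaw",np.arctan2((a-b)[1],(a-b)[0])-np.pi/2, np.linalg.norm(a-b))
for q in((177,403),(177,415),(151,409),(203,409)): print("head",P(*q,.13).round(4))
a,b=P(528,480,.177),P(725,484,.177);a2,b2=P(523,499,.177),P(722,501,.177)
for u,v in((a,b),(a2,b2)): print("bin edge",u.round(4),v.round(4),((u+v)/2).round(4),np.arctan2((u-v)[1],(u-v)[0])-np.pi/2,np.linalg.norm(u-v))
E
```

```text
stand edge [0.5067 0.0594 0.15  ] [ 0.5039 -0.0597  0.15  ] mid [ 5.053e-01 -1.000e-04  1.500e-01] yaw -0.023210554501108538 0.11911562013728214
head [ 5.357e-01 -3.000e-04  1.300e-01]
head [ 5.293e-01 -3.000e-04  1.300e-01]
head [0.5326 0.0134 0.13  ]
head [ 0.5323 -0.014   0.13  ]
bin edge [ 0.4854 -0.1759  0.177 ] [ 0.4822 -0.2755  0.177 ] [ 0.4838 -0.2257  0.177 ] -0.03142891173140683 0.09959676491395586
bin edge [ 0.4757 -0.173   0.177 ] [ 0.4736 -0.2735  0.177 ] [ 0.4747 -0.2232  0.177 ] -0.021284634459524776 0.10046645141990503
```

Request:
carry_out(
  commands=[
    [0,[0,0,-60],[0,0,0]],
    [0,[0,0,-60],[0,0,0]],
    [0,[0,0,-60],[0,0,0]],
  ],
)

```text
time_s: 1.23
ee_pos: [0.2235, 0.5021, 0.3581]
eef_rot: [3.141, 0.0, 2.723]
force: [0.3, -0.6, 0.3]
grip_width: 0.0944
grip_force: 0.0
```

Request:
carry_out(
  commands=[
    [0,[0,0,0],[0,0,0.169]],
    [0,[0,0,0],[0,0,0.169]],
    [0,[0,0,0],[0,0,0.169]],
    [0,[0,0,0],[0,0,0.169]],
    [0,[0,0,0],[0,0,0.169]],
    [0,[0,0,0],[0,0,0.169]],
    [0,[0,0,0],[0,0,0.168]],
  ],
)

```text
time_s: 2.1
ee_pos: [0.2237, 0.5025, 0.3559]
eef_rot: [-3.142, 0.0, 1.535]
force: [-0.4, 1.0, 0.1]
grip_width: 0.0944
grip_force: 0.0
```

Request:
carry_out(
  commands=[
    [0,[-55,23,0],[0,0,0]],
    [0,[-55,23,0],[0,0,0]],
    [0,[-55,23,0],[0,0,0]],
    [0,[-55,23,0],[0,0,0]],
    [0,[-55,23,0],[0,0,0]],
    [0,[-55,23,0],[0,0,0]],
    [0,[-55,23,0],[0,0,0]],
    [0,[-55,23,0],[0,0,0]],
    [0,[-55,23,0],[0,0,0]],
    [0,[-55,23,0],[0,0,0]],
  ],
)

```text
time_s: 3.35
ee_pos: [0.4373, -0.0562, 0.3562]
eef_rot: [3.141, 0.0, 1.541]
force: [2.1, -0.1, 1.2]
grip_width: 0.094
grip_force: 0.0
```

Request:
carry_out(
  commands=[
    [0,[-56,15,0],[0,0,0]],
    [0,[-56,16,0],[0,0,0]],
    [0,[-55,16,0],[0,0,0]],
    [0,[0,0,60],[0,0,0]],
    [0,[0,0,60],[0,0,0]],
    [0,[0,0,16],[0,0,0]],
    [0,[0,0,0],[0,0,0]],
  ],
)

```text
time_s: 4.22
ee_pos: [0.4793, -0.2226, 0.221]
eef_rot: [3.141, 0.0, 1.541]
force: [0.7, 0.1, 0.3]
grip_width: 0.0941
grip_force: 0.0
```

```bash
python3 - <<'E'
from h import *
o=ctrl.get_obs();print(o["ee_pos"])
out=[]
for n in("side","top"):
    c=cam(n)
    for t in("keyhole_bin","slot_seat"):
        for r in ctrl.place_of(t,n): print(n,t,np.round(r["at"],3),round(r["score"],2))
    u,v=map(int,proj(c,(.479,-.225,.17))); im=cv2.resize(c["img"][v-60:v+60,u-60:u+60],None,fx=3.3,fy=3.3,interpolation=cv2.INTER_CUBIC)
    out.append(np.clip(im.astype(int)*(2 if n=="top" else 1),0,255).astype(np.uint8)); print(u,v)
cv2.imwrite("pics/g1.png",np.hstack(out))
E
```

```text
[ 0.47933527 -0.22258572  0.22096936]
side keyhole_bin [0.512 0.001 0.127] 0.67
side keyhole_bin [ 0.482 -0.228 -0.002] 0.65
374 286
top keyhole_bin [ 0.48  -0.222 -0.002] 0.92
top slot_seat [ 0.48  -0.225  0.106] 0.89
455 261
```

View pics/g1.png

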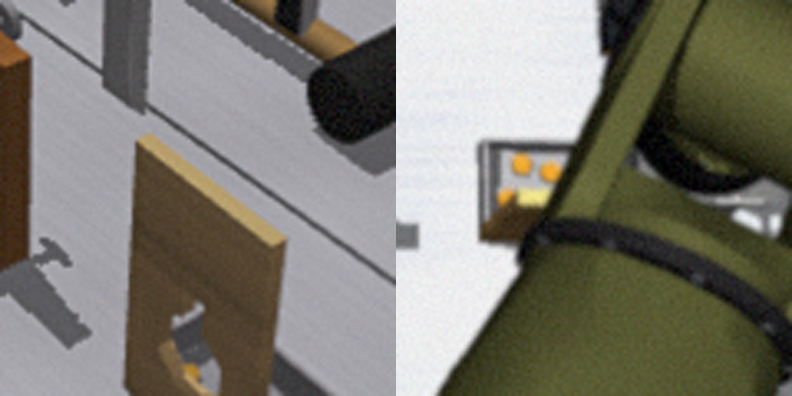

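The side crop shows the slotted keyhole at (190,330), with the open finger hanging at (125,60) clear of the back. I'll descend and grip.

Request:
carry_out(
  commands=[
    [0,[-2,0,45],[0,0,0]],
    [0,[0,0,40],[0,0,0]],
    [0,[0,0,0],[0,0,0]],
    [1,[0,0,0],[0,0,0]],
    [1,[0,0,0],[0,0,0]],
    [1,[0,0,0],[0,0,0]],
    [1,[0,0,0],[0,0,0]],
    [1,[0,0,0],[0,0,0]],
    [1,[0,0,0],[0,0,0]],
  ],
  squeeze=40,
)

```text
time_s: 5.65
ee_pos: [0.479, -0.2245, 0.135]
eef_rot: [3.142, 0.0, 1.541]
force: [-0.2, -0.5, -0.4]
grip_width: 0.0376
grip_force: 0.0
```

Request:
carry_out(
  commands=[
    [1,[0,0,0],[0,0,0]],
    [1,[0,0,0],[0,0,0]],
    [1,[0,0,0],[0,0,0]],
    [1,[0,0,0],[0,0,0]],
    [1,[0,0,0],[0,0,0]],
  ],
)

```text
time_s: 6.28
ee_pos: [0.479, -0.2245, 0.1349]
eef_rot: [3.141, 0.0, 1.541]
force: [-0.0, 0.6, -0.3]
grip_width: 0.0096
grip_force: 40.0
```

Request:
carry_out(
  commands=[
    [1,[0,0,-35],[0,0,0]],
    [1,[0,0,-35],[0,0,0]],
    [1,[0,30,0],[0,0,0]],
    [1,[25,30,0],[0,0,0]],
    [1,[40,25,0],[0,0,0]],
    [1,[45,0,0],[0,0,0]],
    [1,[45,0,0],[0,0,0]],
    [1,[45,0,0],[0,0,0]],
    [1,[27,0,0],[0,0,0]],
    [1,[0,0,0],[0,0,0]],
  ],
)

```text
time_s: 7.52
ee_pos: [0.5704, 0.0014, 0.2044]
eef_rot: [-3.14, -0.0, 1.543]
force: [-0.1, -0.8, -4.0]
grip_width: 0.0094
grip_force: 40.0
```

```bash
python3 - <<'E'
from h import *
o=ctrl.get_obs();print(o["ee_pos"],o["force"],o["grip_force"],o["qpos"].round(2) if hasattr(o["qpos"],"round") else o["qpos"])
out=[]
for n in("side","top"):
    c=cam(n)
    for t in("keyhole_bin","slot_seat","bolt"):
        for r in ctrl.place_of(t,n): print(n,t,np.round(r["at"],3),round(r["score"],2))
    u,v=map(int,proj(c,(.55,0,.14))); im=cv2.resize(c["img"][v-60:v+60,u-60:u+60],None,fx=3.3,fy=3.3,interpolation=cv2.INTER_CUBIC)
    out.append(np.clip(im.astype(int)*(2 if n=="top" else 1),0,255).astype(np.uint8)); print(u,v)
cv2.imwrite("pics/g2.png",np.hstack(out))
E
```

```text
[0.57037558 0.00140864 0.20441124] [-0.10147109 -0.84508513 -3.96282365] 39.99694526195526 [-0.06  0.33  1.42 -0.    1.4  -0.03]
side keyhole_bin [0.57  0.002 0.067] 0.78
side keyhole_bin [0.513 0.003 0.128] 0.5
side slot_seat [ 0.572 -0.002  0.168] 0.78
side bolt [0.723 0.219 0.085] 0.94
side bolt [0.364 0.284 0.169] 0.79
side bolt [0.517 0.002 0.128] 0.69
320 224
top bolt [0.361 0.288 0.169] 0.73
top bolt [0.717 0.216 0.083] 0.7
343 231
```

View pics/g2.png

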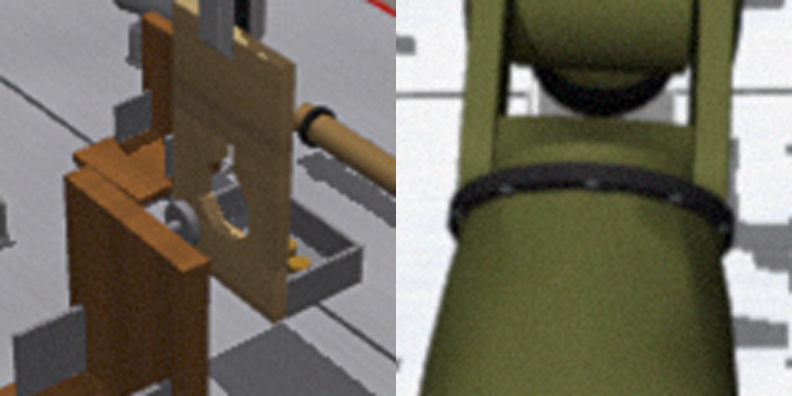

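The side crop shows the bin held upright in front of the bolt. The bolt head at (180,222) lines up with the wide opening at (228,210) in y and z. I'll push it on.

Request:
carry_out(
  commands=[
    [1,[-1,-14,0],[0,0,0]],
    [1,[-1,-14,0],[0,0,0]],
    [1,[-0.5,-14,0],[0,0,0]],
    [1,[0,-12,0],[0,0,0]],
    [1,[0,0,0],[0,0,0]],
  ],
)

```text
time_s: 8.55
ee_pos: [0.5164, -0.0012, 0.2053]
eef_rot: [3.141, 0.0, 1.541]
force: [0.4, 0.9, -3.3]
grip_width: 0.0095
grip_force: 40.0
```

```bash
python3 - <<'E'
from h import *
o=ctrl.get_obs();print(o["ee_pos"],o["force"],o["moment"])
c=cam("side")
for t in("keyhole_bin","slot_seat","bolt"):
    for r in ctrl.place_of(t,"side"): print(t,np.round(r["at"],3),round(r["score"],2))
u,v=map(int,proj(c,(.516,0,.14))); cv2.imwrite("pics/g3.png",cv2.resize(c["img"][v-60:v+60,u-60:u+60],None,fx=4,fy=4,interpolation=cv2.INTER_CUBIC))
E
```

```text
[ 0.51642296 -0.00117956  0.20528412] [ 0.4439349   0.93300215 -3.29484838] [-0.01408592  0.13822837  0.03977137]
slot_seat [ 0.517 -0.002  0.169] 0.66
bolt [0.722 0.217 0.085] 0.81
bolt [ 0.516 -0.     0.128] 0.74
bolt [0.363 0.283 0.17 ] 0.66
```

View pics/g3.png

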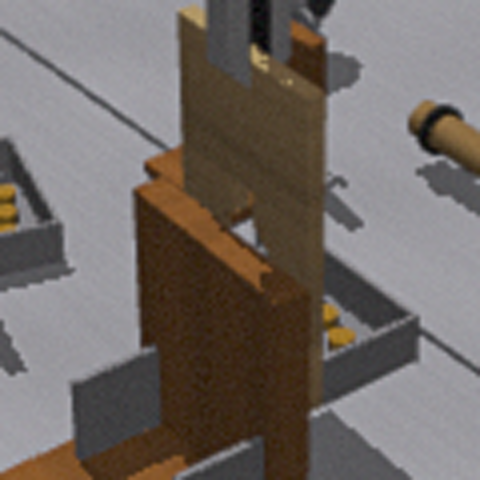

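The crop shows the back close against the stand's face, with the slot at (245,215) and no contact force, so the head is through. I'll lower it in steps.

Request:
carry_out(
  commands=[
    [1,[1,0,8],[0,0,0]],
    [1,[0,0,8],[0,0,0]],
    [1,[0,0,8],[0,0,0]],
    [1,[0,0,8],[0,0,0]],
    [1,[0,0,4],[0,0,0]],
    [1,[0,0,0],[0,0,0]],
  ],
)

```text
time_s: 9.5
ee_pos: [0.5167, -0.0001, 0.1687]
eef_rot: [-3.141, -0.0, 1.541]
force: [0.7, -0.0, -3.9]
grip_width: 0.0096
grip_force: 40.0
```

Request:
carry_out(
  commands=[
    [1,[0,0,2],[0,0,0]],
    [1,[0,0,2],[0,0,0]],
    [1,[0,0,0],[0,0,0]],
  ],
)

```text
time_s: 9.88
ee_pos: [0.5167, -0.0001, 0.1648]
eef_rot: [-3.141, 0.0, 1.541]
force: [-0.5, 0.0, -3.9]
grip_width: 0.0094
grip_force: 40.0
```

Request:
carry_out(
  commands=[
    [1,[0,0,1],[0,0,0]],
    [1,[0,0,0.5],[0,0,0]],
    [1,[0,0,0],[0,0,0]],
  ],
)

```text
time_s: 10.25
ee_pos: [0.5167, -0.0001, 0.1634]
eef_rot: [-3.142, 0.0, 1.541]
force: [0.1, 0.0, -3.6]
grip_width: 0.0095
grip_force: 40.0
```

Request:
carry_out(
  commands=[
    [1,[0,0,1],[0,0,0]],
    [1,[0,0,1],[0,0,0]],
    [1,[0,0,0],[0,0,0]],
  ],
)

```text
time_s: 10.62
ee_pos: [0.5172, -0.0001, 0.1626]
eef_rot: [3.14, 0.0, 1.541]
force: [-1.7, -0.8, 8.2]
grip_width: 0.0096
grip_force: 40.0
```

The bin is seated: the force went from −3.6 N to +8.2 N. I'll ease off a little and open.

Request:
carry_out(
  commands=[
    [1,[0,0,-0.7],[0,0,0]],
    [0.8,[0,0,0],[0,0,0]],
    [0.7,[0,0,0],[0,0,0]],
    [0.6,[0,0,0],[0,0,0]],
    [0.6,[0,0,0],[0,0,0]],
    [0.6,[0,0,0],[0,0,0]],
  ],
)

```text
time_s: 11.38
ee_pos: [0.5167, -0.0001, 0.1621]
eef_rot: [-3.142, 0.0, 1.541]
force: [0.6, -0.5, 0.7]
grip_width: 0.0374
grip_force: 0.0
```

```bash
python3 - <<'E'
from h import *
o=ctrl.get_obs();print(o["ee_pos"],o["force"],o["grip_width"])
c=cam("side")
for t in("keyhole_bin","slot_seat","bolt"):
    for r in ctrl.place_of(t,"side"): print(t,np.round(r["at"],3),round(r["score"],2))
u,v=map(int,proj(c,(.516,0,.14))); cv2.imwrite("pics/g4.png",cv2.resize(c["img"][v-70:v+70,u-60:u+60],None,fx=4,fy=4,interpolation=cv2.INTER_CUBIC))
E
```

```text
[ 5.16706047e-01 -6.03189672e-05  1.62094434e-01] [ 0.55703397 -0.50892345  0.73520058] 0.03735028321285939
slot_seat [ 0.52  -0.     0.129] 0.8
bolt [0.723 0.22  0.084] 0.97
bolt [0.513 0.002 0.128] 0.61
bolt [0.36  0.284 0.174] 0.57
```

View pics/g4.png

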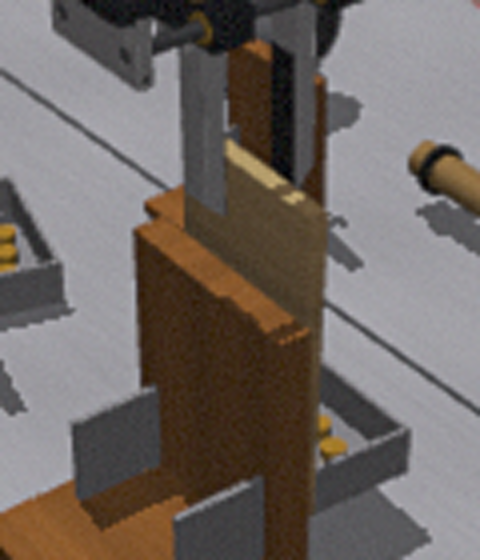

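The bin hangs free with its tray clear of the bench (shadow at about (370,530)), and the fingers are off it. I'll withdraw upward, widening the fingers slightly, and check once more.

Request:
carry_out(
  commands=[
    [0.4,[0,0,-15],[0,0,0]],
    [0.4,[0,0,-40],[0,0,0]],
    [0.4,[0,0,-60],[0,0,0]],
    [0.4,[0,0,-40],[0,0,0]],
    [0.4,[0,0,0],[0,0,0]],
    [0.4,[0,0,0],[0,0,0]],
    [0.4,[0,0,0],[0,0,0]],
    [0.4,[0,0,0],[0,0,0]],
  ],
)

```text
time_s: 12.58
ee_pos: [0.5165, -0.0001, 0.3165]
eef_rot: [-3.14, -0.0, 1.541]
force: [0.4, -0.4, -1.6]
grip_width: 0.0563
grip_force: 0.0
```

```bash
python3 - <<'E'
from h import *
o=ctrl.get_obs();print(o["time_s"],o["ee_pos"],o["force"])
c=cam("side")
for t in("keyhole_bin","slot_seat","plain_bin"):
    for r in ctrl.place_of(t,"side"): print(t,np.round(r["at"],3),round(r["score"],2))
u,v=map(int,proj(c,(.516,0,.14))); cv2.imwrite("pics/g5.png",cv2.resize(c["img"][v-70:v+70,u-80:u+80],None,fx=4,fy=4,interpolation=cv2.INTER_CUBIC))
E
```

```text
12.575 [ 5.16544107e-01 -5.34123404e-05  3.16479765e-01] [ 0.42382479 -0.4011209  -1.57771569]
slot_seat [ 0.518 -0.001  0.127] 0.94
plain_bin [0.492 0.276 0.   ] 0.97
```

View pics/g5.png

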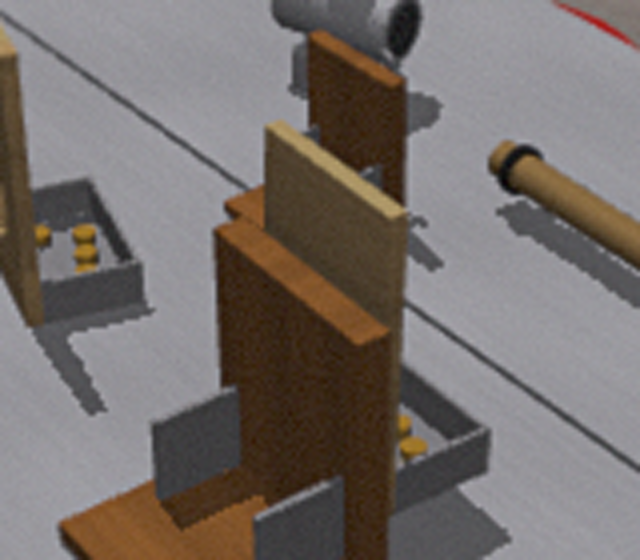

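The bin hangs upright behind the stand's face (back's top edge (270,125)–(405,215)), off the bench, and the gripper is clear. The plain bin hasn't moved.

```bash
python3 -c "
from station import ctrl
print(ctrl.hand_in())"
```

```text
the job is handed in; nothing more can be done
None
```

The keyhole bin hangs by itself on the middle stand's bolt, slot fully down and clear of the bench, the plain bin is where it was, and the job is handed in at about 12.6 s; `hand_in` returned no verdict.

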